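# Kit the signal-module repair caddy

### The job

Kit the repair caddy for one signal module: stand the clear lens inside the round rim, the finned heat sink inside the square rim and the long terminal strip inside the oblong rim, and lay the brass grommet over the post, each upright and flat on the floor of its nest. The solid brass plug and the short terminal strip do not belong to this module: leave them where they are.

Things in the scene. Friction and masses are not known exactly. Their poses are not given: they have to be found in the camera images.
- lens_mid (a point): The clear acrylic signal lens on a grey collar: a round barrel of 44 mm diameter with straight sides up to 22 mm, then a flat dome, 30 mm high in all, 50 g; stands on its collar on the counter. Its point is at its middle, half-way up; z is up.
- heat_sink_mid (a point): The pewter-coloured finned heat sink: a square block 40 x 40 x 30 mm high, fins upward and running along its x, 100 g. x and y run along its sides. Its point is at its middle, half-way up; z is up.
- strip_long_mid (a point): The long blue six-pole terminal strip: 64 mm long (along its x), 18 mm wide (along its y), 30 mm high, 50 g; solid for its full width up to 22 mm, above that a thin middle rib and end walls. Its point is at its middle, half-way up; z is up.
- grommet_mid (a point): The worn brass grommet: a ring of 50 mm outer diameter with a 30 mm through hole, 24 mm high, 120 g, lying flat with its hole upright. Its point is at its middle, half-way up; z is up.
- strip_short_mid (a point): A look-alike to be left alone: a short blue three-pole terminal strip, 34 mm long (along its x), 18 mm wide, 30 mm high. Its point is at its middle, half-way up; z is up.
- plug_mid (a point): A look-alike to be left alone: a solid brass blanking plug, a disc of 50 mm diameter and 24 mm high without a hole. Its point is at its middle, half-way up; z is up.
- nest_round_floor (a point): Fixed 98 mm square plate, one of four lying two by two in the flat dark steel caddy (centres 100 mm apart, all turned alike, places vary). On it a round white rim, 62 mm inside, 3 mm thick and 5 mm high: the lens's nest. Point: middle of the plate's upper face, 7 mm above the counter; x, y along its sides, z up. The caddy's edge and rims end 12 mm above the counter.
- nest_square_floor (a point): Fixed 98 mm square plate, one of four lying two by two in the flat dark steel caddy (centres 100 mm apart, all turned alike, places vary). On it a square white rim, 58 x 58 mm inside, 3 mm thick and 5 mm high: the heat sink's nest. Point: middle of the plate's upper face, 7 mm above the counter; x, y along its sides, z up. The caddy's edge and rims end 12 mm above the counter.
- nest_slot_floor (a point): Fixed 98 mm square plate, one of four lying two by two in the flat dark steel caddy (centres 100 mm apart, all turned alike, places vary). On it an oblong white rim, 82 mm (along its x) by 36 mm (along its y) inside, 3 mm thick and 5 mm high: the terminal strip's nest. Point: middle of the plate's upper face, 7 mm above the counter; x, y along its sides, z up. The caddy's edge and rims end 12 mm above the counter.
- nest_post_floor (a point): Fixed 98 mm square plate, one of four lying two by two in the flat dark steel caddy (centres 100 mm apart, all turned alike, places vary). On it no rim but an upright white post in the middle, 12 mm in diameter and 12 mm high: the grommet's nest; the ring goes over it. Point: middle of the plate's upper face, 7 mm above the counter; x, y along its sides, z up. The caddy's edge and rims end 12 mm above the counter.

How it is judged:
At the end, for the whole second after the job is handed in: Lens, heat sink, long strip and grommet each upright (within 0.08 rad), flat on the floor of its own nest (height within 2 mm up, 3 mm down) with its middle within 14 mm of the nest's middle, at rest and released; plug and short strip upright within 20 mm of where they started (horizontal distance between lens_mid and nest_round_floor below 0.014 m and z of lens_mid in the frame of nest_round_floor between 0.012 and 0.017 m and angle between each of lens_mid, heat_sink_mid, strip_long_mid, grommet_mid's own z axis and vertical below 0.08 rad and linear speed of each of lens, heat_sink, strip_long, grommet below 0.02 m/s and horizontal distance between heat_sink_mid and nest_square_floor below 0.014 m and z of heat_sink_mid in the frame of nest_square_floor between 0.012 and 0.017 m and horizontal distance between strip_long_mid and nest_slot_floor below 0.014 m and z of strip_long_mid in the frame of nest_slot_floor between 0.012 and 0.017 m and horizontal distance between grommet_mid and nest_post_floor below 0.014 m and z of grommet_mid in the frame of nest_post_floor between 0.009 and 0.014 m and distance of each of strip_short_mid, plug_mid from where it was at the start of the episode below 0.02 m and angle between each of strip_short_mid, plug_mid's own z axis and vertical below 0.1 rad); the robot touches nothing.
It fails at once if the solid brass plug is pushed or carried more than 20 mm from its place (distance of plug_mid from where it was at the start of the episode above 0.02 m).
It fails at once if the short terminal strip is pushed or carried more than 20 mm from its place (distance of strip_short_mid from where it was at the start of the episode above 0.02 m).
It also fails if it takes over 96 s, if anything falls off the work surface, if the arm or the gripper's body presses on something with over 40 N, if the wrist force passes 120 N, or if a joint passes its speed limit or range.

### The arm

A 6-joint arm with a two-finger parallel gripper is mounted at the origin on the work surface. World frame = base frame: x ahead of the robot, y to its left, z up, the work surface at z = 0. Lengths are in m, angles in rad, forces in N, time in s.
With the tool pointing down it reaches from about 0.25 to 0.8 m from the base axis. Payload 8.5 kg.
Tool frame: the origin (TCP) lies where the fingers leave the gripper's body, on its centre line; the fingertips stand 73 mm ahead of it and the grasp point (between the pads) lies 54 mm ahead of it; z points along the fingers, y is the direction in which the jaws open and shut (so a half turn about z gives the same grasp; the last joint's range is limited). The gripper opens to 85 mm and grips with 20 to 120 N. Pads are 22 mm wide; open, the fingers measure 114 mm over their backs; the gripper's body (76 mm by 85 mm) begins 54 mm behind the grasp point. The pads swing forward as they close: fully open they stand 13 mm farther back than shut.
Start: joints at [1.103, 0.238, -0.013, 1.319, 0, 1.571], TCP at [0.237, 0.469, 0.304] pointing down, gripper open.
Joint ranges: [-2.66, 2.66], [-1.03, 1.9], [-1.14, 1.46], [-1.82, 2.27], [-1.45, 1.34], [-3.14, 3.14]. Speed limits (rad/s): [2.22, 2.22, 2.79, 3.14, 3.14, 3.14].

### API

Orientations are given as a rotation vector (axis times angle).
In Python, from station import env gives the robot as it stands.
- The arm moves only by the shell command python3 -m jog 'ROWS' [OPENING]. ROWS is a JSON object of lists of equal length, an entry for each row: "linear": the shift along the tool's x, y, z in m, a list of three; "twist": the turn about the tool's z in rad. A call has 1 to 5 rows; each row is the pose to reach, as a shift and turn from the pose measured when the call began, along the tool's axes at that moment; what a row does not reach only later rows make up. A row lasts 1/8 s, in which the tool goes at most 62.5 mm and 10.7 degrees, less where a joint would pass 70% of its speed; a pose out of reach is approached as far as the arm can. A call with a gripper value outside its range is refused whole. OPENING is the opening in per cent of the stroke, from 0 (shut) to 100 (fully open), set as the call begins (- or left out, the last holds). The fingers move at their own pace and stop on an object; the grip force is fixed at half the most. Time passes only in rows, so rows that repeat a pose let the fingers close. It gives the time, the measured TCP pose, the force and the opening at its end, in the units of the state.
- env.read_state(): the state, without advancing time (a new reading comes with each control period).
- env.snapshot(name): name is "scene" or "top" or "wrist"; returns a dict with "color" (480x640x3 uint8, red, green, blue), "vertical_fov" (degrees; the focal length in pixels is half the picture's height over the tangent of half this angle, whatever the lens; pixels are square), "cx", "cy" (the principal point, pixels), "cam_to_world" (4x4, takes a point from camera to world coordinates); the wrist camera has in their place "tool_from_camera" (4x4, takes a point from camera to tool coordinates, whose origin is the TCP and whose axes are the flange's). Camera axes: x right, y down, z forward; pixel columns grow to the right and rows downward; lengths in m; the calibration is good to about 2 mm. A picture is of the moment at which its call begins: read the wrist's pose just before it. There is no depth.
- env.job_done(): hands the job in, once; it reports no verdict.
The state is a dict: "time": time; "joint_pos": joint angles; "qd": joint speeds; "effort": joint torques, N m; "ee_pos": TCP position; "orientation": TCP orientation; "wrist_force": force on the tool from outside, world axes, zero at the start; "torque": the same for the moment, N m; "opening": opening from 0.0 (shut) to 1.0 (fully open).
Only numpy, scipy, OpenCV 4.12 (cv2) and the standard library are available. Lean on these libraries where they do the work, as an engineer would, in place of code of your own. Each camera call takes 0.05 s, during which the arm holds its last target.

## Working session

There is one attempt and no reset: what is moved stays moved. The work goes in short steps, Python scripts to look and compute and a shell command to move; the robot and the scene stay as the last step left them, time stands still between calls to the robot, and variables do not carry over. Pictures are saved under pics/ and viewed, and the job is handed in when it is done.

```bash
ls; mkdir -p pics; python3 - <<'E'
from station import env
import cv2,numpy as np
s=env.read_state();print(s)
for n in ("scene","top","wrist"):
    d=env.snapshot(n);cv2.imwrite(f"pics/{n}0.png",d["color"][:,:,::-1])
    print(n,{k:(np.round(v,4).tolist() if k!="color" else 0) for k,v in d.items()})
    np.savez(f"pics/{n}0.npz",**d)
E
```

```text
pics
{'time': 0.0, 'joint_pos': array([ 1.10296581e+00,  2.38797965e-01, -1.42616309e-02,  1.31918558e+00,
        3.67191022e-05,  1.57084204e+00]), 'qd': array([-0.00030917,  0.00069469,  0.00050625, -0.00016208, -0.00169216,
       -0.00029324]), 'effort': array([-3.18019534e-03, -5.38781798e+01,  3.46434188e+01,  1.88549061e-02,
       -1.61870867e-04, -1.81295107e-06]), 'ee_pos': array([0.23660289, 0.46831744, 0.30326565]), 'orientation': array([-7.28166821e-01, -3.05565680e+00,  2.20024951e-03]), 'wrist_force': array([0.92553644, 0.53447871, 0.46703088]), 'torque': array([ 0.00877888, -0.00750933, -0.05959684]), 'opening': 0.9972510113874408}
scene {'color': 0, 'vertical_fov': 53.4866, 'cx': 316.1602, 'cy': 245.123, 'cam_to_world': [[-0.8468, 0.2931, -0.4438, 1.0003], [0.5319, 0.4589, -0.7117, 0.7826], [-0.0049, -0.8387, -0.5445, 0.6354], [0.0, 0.0, 0.0, 1.0]]}
top {'color': 0, 'vertical_fov': 56.225, 'cx': 330.0014, 'cy': 241.1534, 'cam_to_world': [[0.0176, -0.9959, 0.0887, 0.4232], [-0.9998, -0.0174, 0.0035, -0.011], [-0.0019, -0.0888, -0.996, 0.9383], [0.0, 0.0, 0.0, 1.0]]}
wrist {'color': 0, 'vertical_fov': 61.4648, 'cx': 318.399, 'cy': 236.3112, 'tool_from_camera': [[0.0007, -0.9528, -0.3036, 0.0769], [1.0, 0.001, -0.0006, 0.0002], [0.0009, -0.3036, 0.9528, -0.0694], [0.0, 0.0, 0.0, 1.0]]}
```

View pics/top0.png

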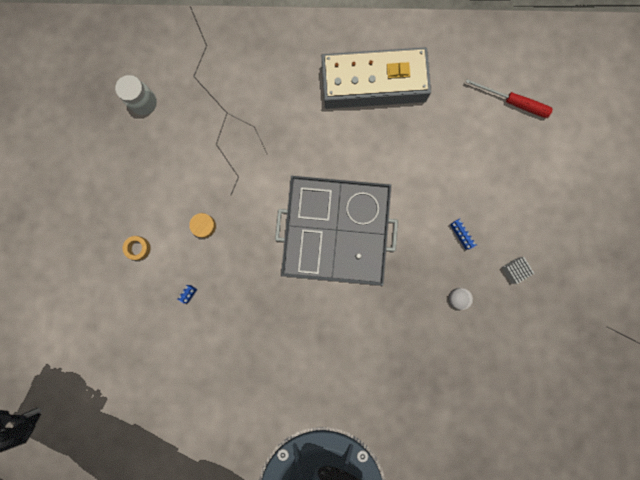

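View pics/scene0.png

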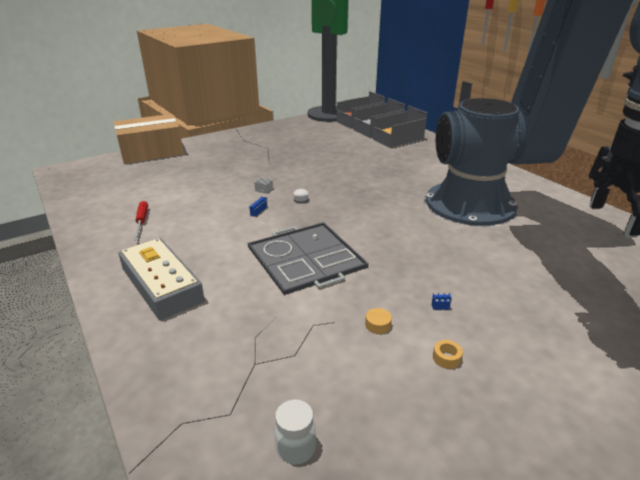

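View pics/wrist0.png

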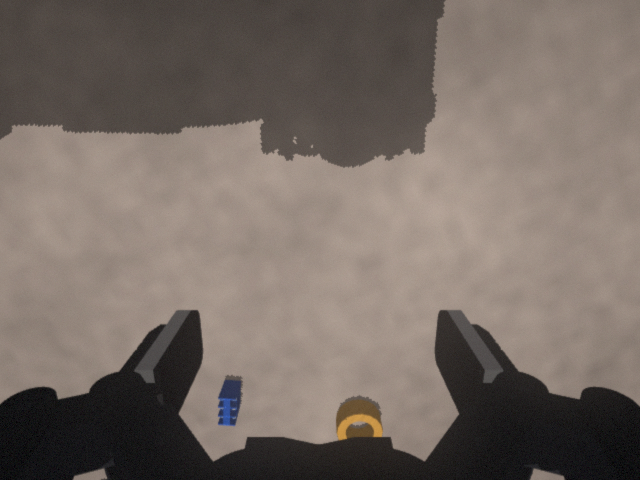

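The top view shows the caddy centred near (337,231). The nests are square (315,204), round (362,208), slot (310,251) and post (359,256). The parts are grommet (136,248), plug (202,226), short strip (187,294), long strip (462,234), heat sink (518,270) and lens (460,299). The next step is to measure these.

```bash
cat > h.py <<'E'
import numpy as np,cv2
from scipy.spatial.transform import Rotation as R
def ray(d,uv,z,T=None):
    T=d["cam_to_world"] if T is None else T
    h=d["color"].shape[0];f=h/2/np.tan(np.radians(float(d["vertical_fov"]))/2)
    uv=np.atleast_2d(uv).astype(float)
    v=np.c_[(uv[:,0]-d["cx"])/f,(uv[:,1]-d["cy"])/f,np.ones(len(uv))]@T[:3,:3].T
    o=T[:3,3]; return o+v*((z-o[2])/v[:,2])[:,None]
def wristT(s,d):
    T=np.eye(4);T[:3,:3]=R.from_rotvec(s["orientation"]).as_matrix();T[:3,3]=s["ee_pos"]
    return T@d["tool_from_camera"]
def shift(s,target,yaw_y=None):
    """tool-frame shift of GRASP point xy & z (target = world TCP), twist to bring tool y axis to yaw"""
    M=R.from_rotvec(s["orientation"]).as_matrix()
    l=M.T@(np.array(target)-s["ee_pos"])
    tw=None
    if yaw_y is not None:
        y=M[:,1];cur=np.arctan2(y[1],y[0]);dw=(yaw_y-cur+np.pi/2)%np.pi-np.pi/2
        tw=-dw # tool z is down
    return l,tw
E
python3 - <<'E'
import sys;sys.path.insert(0,'.')
from h import *
d=dict(np.load("pics/top0.npz"));im=d["color"];hsv=cv2.cvtColor(im,cv2.COLOR_RGB2HSV)
def blobs(m,box,minA=5):
    x0,y0,x1,y1=box;mm=np.zeros_like(m);mm[y0:y1,x0:x1]=m[y0:y1,x0:x1]
    cs,_=cv2.findContours(mm,cv2.RETR_EXTERNAL,cv2.CHAIN_APPROX_NONE)
    return sorted([c for c in cs if cv2.contourArea(c)>=minA],key=cv2.contourArea,reverse=True)
org=cv2.inRange(hsv,(10,120,90),(30,255,255));blue=cv2.inRange(hsv,(105,110,40),(130,255,255))
white=cv2.inRange(im,(150,150,150),(255,255,255))
gray=cv2.inRange(hsv,(0,0,125),(179,45,255))
def rep(n,m,box,z):
    for c in blobs(m,box)[:2]:
        M=cv2.moments(c);uv=[M['m10']/M['m00'],M['m01']/M['m00']]
        r=cv2.minAreaRect(c);b=ray(d,cv2.boxPoints(r),z);e1=b[1]-b[0];e2=b[2]-b[1]
        print(n,np.round(uv,1),ray(d,uv,z)[0].round(4),"A",M['m00'],"sides",[(round(np.linalg.norm(e),4),round(np.degrees(np.arctan2(e[1],e[0])),1)) for e in(e1,e2)])
rep("grommet",org,(115,225,160,270),.012)
rep("plug",org,(180,205,225,245),.012)
rep("short",blue,(165,275,215,315),.015)
rep("long",blue,(440,210,490,260),.015)
rep("lens",gray,(440,280,480,320),.015)
rep("sink",gray,(495,250,545,290),.015)
rep("square",white,(295,184,336,224),.0095)
rep("round",white,(342,186,382,229),.0095)
rep("slot",white,(292,226,330,277),.0095)
rep("post",white,(345,240,375,272),.013)
print([im[y,x].tolist() for x,y in((460,299),(518,270),(508,290))])
big=cv2.resize(im[190:320,430:560],None,fx=4,fy=4,interpolation=cv2.INTER_NEAREST)
cv2.imwrite("pics/crop1.png",big[:,:,::-1])
E
```

```text
grommet [135.6 247.4] [0.4856 0.3942 0.012 ] A 458.0 sides [(np.float64(0.054), np.float64(-89.0)), (np.float64(0.0477), np.float64(-176.9))]
plug [201.9 225. ] [0.5348 0.259  0.012 ] A 439.5 sides [(np.float64(0.0499), np.float64(-61.9)), (np.float64(0.0501), np.float64(-151.5))]
short [187.2 294.1] [0.3917 0.2821 0.015 ] A 141.0 sides [(np.float64(0.0368), np.float64(-31.7)), (np.float64(0.0207), np.float64(-122.1))]
long [462.1 234.5] [ 0.524  -0.2802  0.015 ] A 273.0 sides [(np.float64(0.023), np.float64(-56.9)), (np.float64(0.0641), np.float64(-148.0))]
lens [459.5 299.5] [ 0.3907 -0.2739  0.015 ] A 1521.0 sides [(np.float64(0.0798), np.float64(-89.0)), (np.float64(0.0789), np.float64(179.3))]
sink [519.5 269.5] [ 0.4539 -0.3973  0.015 ] A 1911.0 sides [(np.float64(0.1008), np.float64(-89.0)), (np.float64(0.0799), np.float64(178.6))]
square [314.5 203.6] [0.5843 0.0259 0.0095] A 900.0 sides [(np.float64(0.0651), np.float64(-3.8)), (np.float64(0.0656), np.float64(-94.3))]
round [362.3 207.7] [ 0.5772 -0.074   0.0095] A 777.5 sides [(np.float64(0.0671), np.float64(-89.0)), (np.float64(0.0655), np.float64(-179.5))]
slot [310.  251.2] [0.4844 0.0334 0.0095] A 837.0 sides [(np.float64(0.0895), np.float64(-4.5)), (np.float64(0.0436), np.float64(-94.9))]
post [358.5 255.4] [ 0.4773 -0.0671  0.013 ] A 8.0 sides [(np.float64(0.0062), np.float64(-89.0)), (np.float64(0.0062), np.float64(-179.3))]
[[180, 176, 170], [125, 124, 119], [146, 136, 124]]
```

View pics/crop1.png

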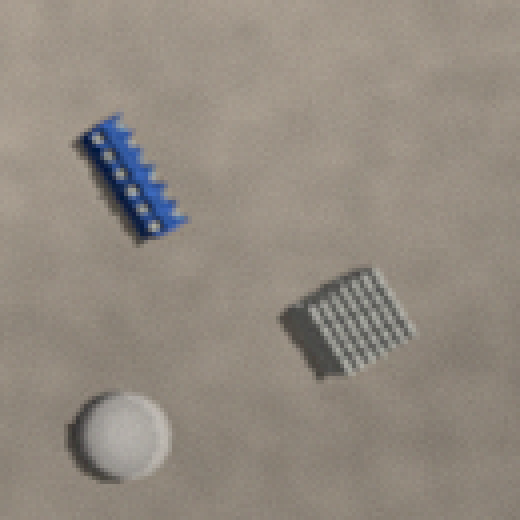

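The crop shows the long strip's axis at about 32° in world terms. The heat sink's top corners are at crop (378,265), (415,330), (350,375) and (310,310), and the lens centre is near crop (123,436). The nests come out 100 mm apart and turned −4.4°. I'll take the grommet first.

```bash
python3 - <<'E'
from h import *
from station import env
d=dict(np.load("pics/top0.npz"))
print("lens",ray(d,[123/4+430-.4,436/4+190-.4],.013)[0].round(4),"sink",ray(d,[(378+415+350+310)/16+430-.4,(265+330+375+310)/16+190-.4],.03)[0].round(4))
c=ray(d,np.array([[378,265],[415,330],[350,375],[310,310]])/4+[429.6,189.6],.03);e=np.diff(c,axis=0)
print(np.linalg.norm(e,axis=1).round(4),np.degrees(np.arctan2(e[:,1],e[:,0])).round(1))
s=env.read_state();print(shift(s,[.4856,.394,.18]))
E
```

```text
lens [ 0.3925 -0.2762  0.013 ] sink [ 0.4532 -0.3928  0.03  ]
[0.0371 0.0405 0.0378] [-151.1  124.9   31.2]
(array([-0.25579216,  0.04600508,  0.12336979]), None)
```

```bash
python3 -m jog '{"linear":[[-0.05,0.009,0.024],[-0.1,0.018,0.048],[-0.15,0.027,0.072],[-0.2,0.036,0.096],[-0.256,0.046,0.123]],"twist":[0,0,0,0,0]}' 100; python3 -m jog '{"linear":[[0,0,0]],"twist":[0]}'; python3 - <<'E'
from h import *
from station import env
s=env.read_state();d=env.snapshot("wrist");t=env.snapshot("top")
cv2.imwrite("pics/w1.png",d["color"][:,:,::-1])
print(s["time"],s["ee_pos"],s["joint_pos"].round(2),shift(s,[.4856,.394,.079]))
hsv=cv2.cvtColor(d["color"],cv2.COLOR_RGB2HSV);m=cv2.inRange(hsv,(10,120,90),(30,255,255))
cs,_=cv2.findContours(m,cv2.RETR_EXTERNAL,cv2.CHAIN_APPROX_NONE)
for c in cs:
    if cv2.contourArea(c)>200:
        M=cv2.moments(c);uv=[M['m10']/M['m00'],M['m01']/M['m00']];print(uv,M['m00'],ray(d,uv,.012,wristT(s,d)))
E
```

```text
time: 0.78
ee_pos: [0.4868, 0.3935, 0.1798]
orientation: [-0.727, -3.056, 0.001]
wrist_force: [0.8, 0.9, -0.0]
opening: 0.998
time: 0.9
ee_pos: [0.4891, 0.3913, 0.1767]
orientation: [-0.733, -3.053, 0.006]
wrist_force: [-0.5, -0.2, 0.4]
opening: 1.004
0.9 [0.48913362 0.39130679 0.17669214] [ 0.68  0.48  0.01  1.11 -0.    1.15] (array([0.00426068, 0.00122622, 0.09769257]), None)
[198.5068472535741, 388.64198645598196] 1107.5 [[0.54779462 0.26748182 0.012     ]]
[317.2982909793431, 234.2438103730123] 5607.5 [[0.48515281 0.39179275 0.012     ]]
```

View pics/w1.png

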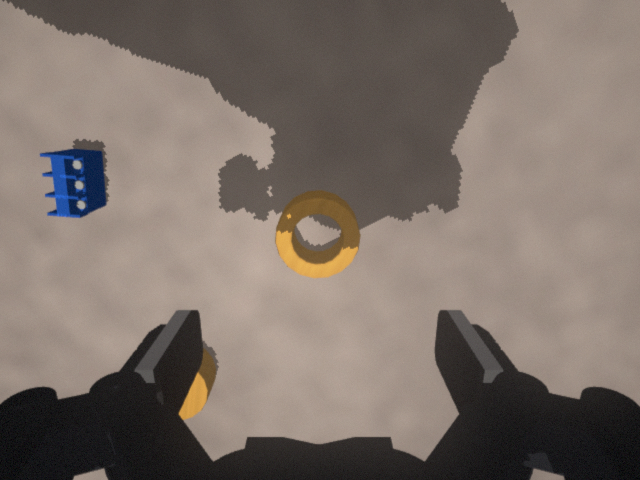

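The wrist view has the ring at (317,234), which gives (0.485, 0.392) and agrees with the top view. I'll go down and grip.

```bash
python3 -m jog '{"linear":[[0.004,0,0.05],[0.004,0,0.09],[0.004,0,0.1],[0.004,0,0.1],[0.004,0,0.1]],"twist":[0,0,0,0,0]}' 100; python3 -m jog '{"linear":[[0,0,0],[0,0,0],[0,0,0],[0,0,0]],"twist":[0,0,0,0]}' 0;python3 -m jog '{"linear":[[0,0,0],[0,0,0]],"twist":[0,0]}' 0
python3 - <<'E'
from h import *
from station import env
s=env.read_state();d=env.snapshot("wrist")
cv2.imwrite("pics/w2.png",d["color"][:,:,::-1])
print(s)
print(shift(s,[.4773,-.0671,.16]))
E
```

```text
time: 1.62
ee_pos: [0.4837, 0.3955, 0.081]
orientation: [0.729, 3.056, 0.0]
wrist_force: [0.1, 0.5, -0.1]
opening: 1.001
time: 2.12
ee_pos: [0.4842, 0.3958, 0.0826]
orientation: [0.729, 3.055, 0.003]
wrist_force: [-2.0, -1.7, 12.0]
opening: 0.558
time: 2.38
ee_pos: [0.4842, 0.3958, 0.0827]
orientation: [0.729, 3.054, 0.003]
wrist_force: [0.4, 0.4, 3.2]
opening: 0.555
{'time': 2.375, 'joint_pos': array([ 6.85174354e-01,  5.49790240e-01, -1.23326654e-01,  8.95181785e-01,
        1.48932894e-04,  1.15375516e+00]), 'qd': array([-1.16356093e-03,  1.59637323e-03,  2.86308054e-03,  6.48017202e-05,
       -5.88161383e-04,  3.36387627e-04]), 'effort': array([-3.30130302e-02, -7.20788884e+01,  2.90822124e+01,  8.10526824e-02,
       -2.45532530e-03, -1.12454331e-03]), 'ee_pos': array([0.48421771, 0.39577461, 0.0826946 ]), 'orientation': array([0.72900494, 3.05440302, 0.00326049]), 'wrist_force': array([0.44875531, 0.41195554, 3.23607061]), 'torque': array([-0.02029652, -0.01695686, -0.03837944]), 'opening': 0.5549229596658676}
(array([-0.20293958, -0.4159235 , -0.07810285]), None)
```

View pics/w2.png

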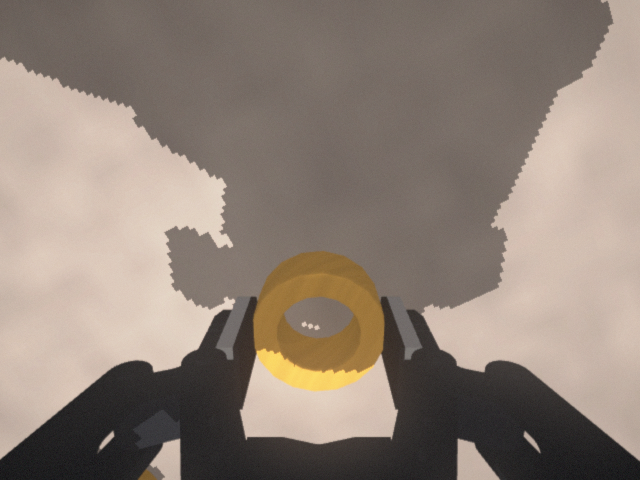

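The ring is held, at an opening of about 47 mm. Next is lifting it and carrying it to the post.

```bash
python3 -m jog '{"linear":[[0,0,-0.055],[-0.012,-0.025,-0.08],[-0.038,-0.08,-0.08],[-0.064,-0.133,-0.08],[-0.09,-0.186,-0.08]],"twist":[0,0,0,0,0]}' 0; python3 - <<'E'
from h import *
from station import env
s=env.read_state();print(s["opening"],s["joint_pos"].round(2),shift(s,[.4768,-.065,.16]))
E
```

```text
time: 3.05
ee_pos: [0.48, 0.1874, 0.1622]
orientation: [0.728, 3.054, 0.003]
wrist_force: [0.7, 0.1, -0.5]
opening: 0.547
0.5473072131329821 [ 0.37  0.31 -0.3   0.96  0.    0.84] (array([-0.11099963, -0.22667394,  0.00183585]), None)
```

```bash
python3 -m jog '{"linear":[[-0.025,-0.05,0.001],[-0.05,-0.102,0.001],[-0.075,-0.154,0.002],[-0.1,-0.204,0.002],[-0.111,-0.227,0.002]],"twist":[0,0,0,0,0]}' 0; python3 -m jog '{"linear":[[0,0,0]],"twist":[0]}' 0; python3 - <<'E'
from h import *
from station import env
s=env.read_state();d=env.snapshot("wrist")
cv2.imwrite("pics/w3.png",d["color"][:,:,::-1])
print(s["time"],s["ee_pos"],s["opening"],s["joint_pos"].round(2),shift(s,[.4768,-.065,.092]))
T=wristT(s,d)
hsv=cv2.cvtColor(d["color"],cv2.COLOR_RGB2HSV);m=cv2.inRange(hsv,(0,0,170),(179,50,255))
cs,_=cv2.findContours(m,cv2.RETR_EXTERNAL,cv2.CHAIN_APPROX_NONE)
for c in cs:
    if cv2.contourArea(c)>40:
        r=cv2.boundingRect(c);print(r,ray(d,[r[0]+r[2]/2,r[1]+r[3]/2],.0095,T))
E
```

```text
time: 3.68
ee_pos: [0.4763, -0.0678, 0.1597]
orientation: [0.732, 3.054, 0.002]
wrist_force: [1.2, 0.1, -1.1]
opening: 0.551
time: 3.8
ee_pos: [0.476, -0.0694, 0.1596]
orientation: [0.737, 3.053, 0.002]
wrist_force: [-0.3, 0.2, -0.8]
opening: 0.555
3.8 [ 0.47603731 -0.06940513  0.15955766] 0.5545440301965201 [-0.15  0.26 -0.38  0.93  0.    0.33] (array([0.00138113, 0.00415794, 0.06756351]), None)
(457, 439, 42, 41) [[ 0.66513993 -0.04155442  0.0095    ]]
(139, 439, 41, 41) [[ 0.56442864 -0.23798791  0.0095    ]]
(524, 432, 16, 20) [[ 0.66756543 -0.00347146  0.0095    ]]
(330, 390, 65, 37) [[ 0.5896998  -0.09452023  0.0095    ]]
(564, 373, 76, 87) [[0.66832021 0.0446819  0.0095    ]]
(240, 363, 80, 81) [[ 0.56133374 -0.14110438  0.0095    ]]
(472, 266, 128, 110) [[0.57920727 0.02769052 0.0095    ]]
(624, 258, 16, 84) [[0.59182484 0.08348853 0.0095    ]]
(211, 198, 80, 64) [[ 0.44930386 -0.09839424  0.0095    ]]
(461, 104, 90, 160) [[0.49016042 0.0391978  0.0095    ]]
(492, 0, 148, 250) [[0.47471848 0.07751488 0.0095    ]]
(0, 0, 285, 458) [[ 0.4207482  -0.15286695  0.0095    ]]
```

View pics/w3.png

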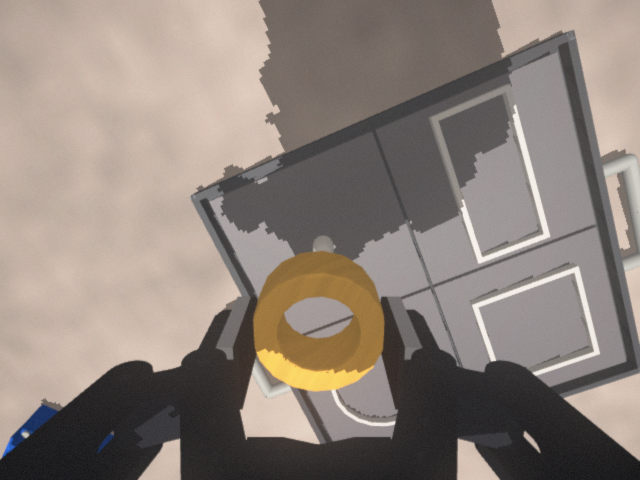

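```bash
python3 - <<'E'
from h import *
from station import env
s=env.read_state();d=env.snapshot("wrist");T=wristT(s,d);z=s["ee_pos"][2]
print("post top",ray(d,[322,241],.019,T)[0].round(4))
hsv=cv2.cvtColor(d["color"],cv2.COLOR_RGB2HSV);m=cv2.inRange(hsv,(10,120,60),(30,255,255))
c=max(cv2.findContours(m,cv2.RETR_EXTERNAL,cv2.CHAIN_APPROX_NONE)[0],key=cv2.contourArea)
M=cv2.moments(c);uv=[M['m10']/M['m00'],M['m01']/M['m00']];print(uv,"ring mid",ray(d,uv,z-.0707,T)[0].round(4),s["ee_pos"])
E
```

```text
post top [ 0.4707 -0.0633  0.019 ]
[318.2493965746226, 322.10656087955743] ring mid [ 0.4788 -0.0698  0.0888] [ 0.47603225 -0.06860678  0.15952873]
```

```bash
python3 - <<'E'
from h import *
from station import env
s=env.read_state();d=env.snapshot("wrist");T=wristT(s,d)
for n,p in dict(slot=[[431,120],[506,86],[550,238],[479,263]],sq=[[471,301],[578,264],[600,353],[500,386]],caddy=[[192,195],[574,32]]).items():
    q=ray(d,p,.012,T);print(n,q.round(4).tolist(),q.mean(0).round(4))
t=env.snapshot("top");cv2.imwrite("pics/t3.png",cv2.resize(t["color"][170:290,270:400],None,fx=5,fy=5)[:,:,::-1])
cv2.imwrite("pics/w3c.png",cv2.resize(d["color"][180:340,240:400],None,fx=3.5,fy=3.5)[:,:,::-1])
E
```

```text
slot [[0.4396, 0.0164, 0.012], [0.4414, 0.0564, 0.012], [0.5297, 0.0521, 0.012], [0.5258, 0.0111, 0.012]] [0.4841 0.034  0.012 ]
sq [[0.5466, -0.0015, 0.012], [0.5524, 0.0618, 0.012], [0.6168, 0.0574, 0.012], [0.6118, -0.0061, 0.012]] [0.5819 0.0279 0.012 ]
caddy [[0.417, -0.1148, 0.012], [0.4329, 0.0939, 0.012]] [ 0.4249 -0.0105  0.012 ]
```

View pics/t3.png

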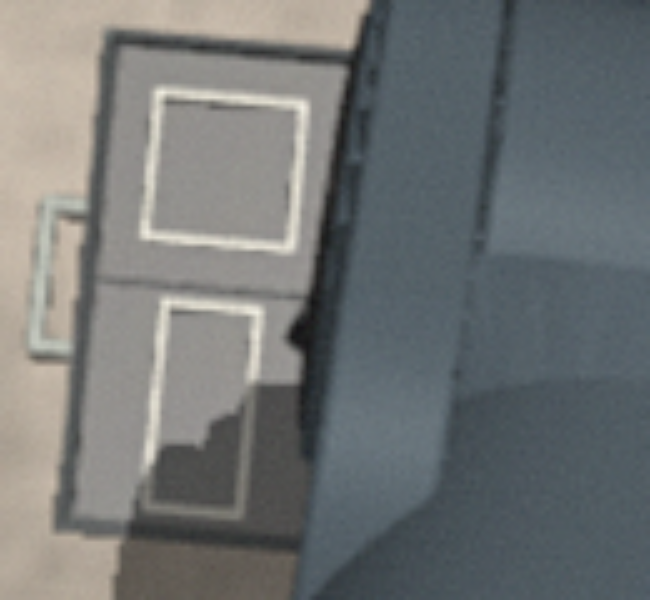

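View pics/w3c.png

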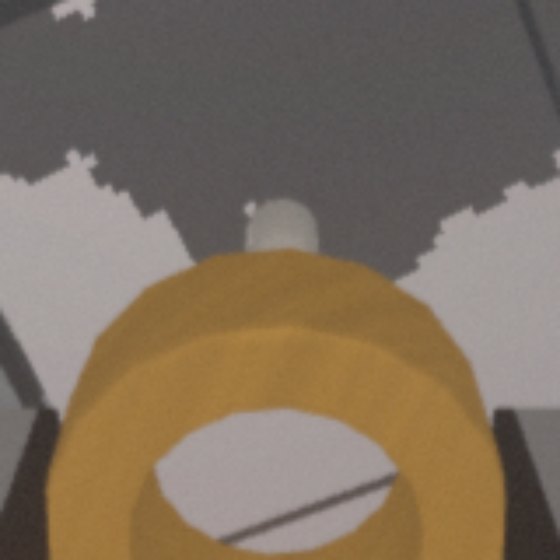

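The post's visible upper edge is its near base, so after correcting for that the wrist and top views agree at about (0.477,-0.067). Now lowering.

```bash
python3 - <<'E'
from h import *
from station import env
s=env.read_state();print(s["ee_pos"],shift(s,[.4748,-.066,.091]))
E
python3 -m jog '{"linear":[[0.002,0.002,0.02],[0.002,0.002,0.04],[0.002,0.002,0.06],[0.002,0.002,0.068],[0.002,0.002,0.068]],"twist":[0,0,0,0,0]}' 0;
```

```text
[ 0.47621028 -0.06703531  0.15960616] (array([0.00176646, 0.00014974, 0.06860556]), None)
time: 4.62
ee_pos: [0.4753, -0.0636, 0.0914]
orientation: [0.729, 3.056, 0.003]
wrist_force: [-0.1, -0.2, -1.0]
opening: 0.551
```

```bash
python3 -m jog '{"linear":[[0,-0.002,0.001],[0,-0.002,0.001]],"twist":[0,0]}' 0; python3 -m jog '{"linear":[[0,0,0],[0,0,0],[0,0,-0.04],[0,0,-0.085],[0,0,-0.085]],"twist":[0,0,0,0,0]}' 90; python3 - <<'E'
from h import *
from station import env
s=env.read_state();d=env.snapshot("wrist")
cv2.imwrite("pics/w4.png",d["color"][:,:,::-1])
T=wristT(s,d)
hsv=cv2.cvtColor(d["color"],cv2.COLOR_RGB2HSV);m=cv2.inRange(hsv,(10,120,60),(30,255,255))
c=max(cv2.findContours(m,cv2.RETR_EXTERNAL,cv2.CHAIN_APPROX_NONE)[0],key=cv2.contourArea)
M=cv2.moments(c);uv=[M['m10']/M['m00'],M['m01']/M['m00']];print(uv,"ring mid",ray(d,uv,.019,T)[0].round(4),s["ee_pos"])
print(shift(s,[.3925,-.276,.16]),s["joint_pos"].round(2))
E
```

```text
time: 4.88
ee_pos: [0.4746, -0.0654, 0.091]
orientation: [0.729, 3.055, 0.003]
wrist_force: [-0.1, -0.5, -1.3]
opening: 0.554
time: 5.5
ee_pos: [0.4764, -0.0659, 0.1791]
orientation: [0.728, 3.049, 0.004]
wrist_force: [0.4, -0.2, -0.7]
opening: 0.9
[316.8783086971468, 241.91503380313966] ring mid [ 0.477  -0.0665  0.019 ] [ 0.47637388 -0.06587691  0.17909455]
(array([-0.01998733, -0.22542424,  0.01831842]), None) [-0.14  0.24 -0.35  0.97  0.    0.33]
```

View pics/w4.png

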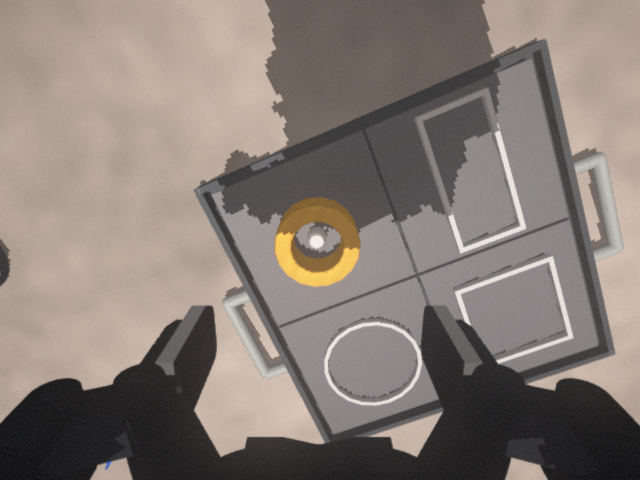

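The grommet is seated around the post at (317,242), measured at (0.477,-0.0665). The lens is next.

```bash
python3 -m jog '{"linear":[[-0.005,-0.056,0.004],[-0.01,-0.112,0.008],[-0.015,-0.168,0.013],[-0.02,-0.225,0.018],[-0.02,-0.225,0.018]],"twist":[0,0,0,0,0]}' 90; python3 - <<'E'
from h import *
from station import env
s=env.read_state();d=env.snapshot("wrist")
np.savez("pics/w5.npz",**d,T=wristT(s,d))
cv2.imwrite("pics/w5.png",d["color"][:,:,::-1])
print(s["ee_pos"],s["joint_pos"].round(2))
E
```

```text
time: 6.18
ee_pos: [0.3896, -0.2781, 0.1571]
orientation: [0.737, 3.052, 0.004]
wrist_force: [-0.0, 0.7, -0.0]
opening: 0.899
[ 0.38957448 -0.27806948  0.15708234] [-0.62  0.26 -0.39  0.92  0.   -0.15]
```

View pics/w5.png

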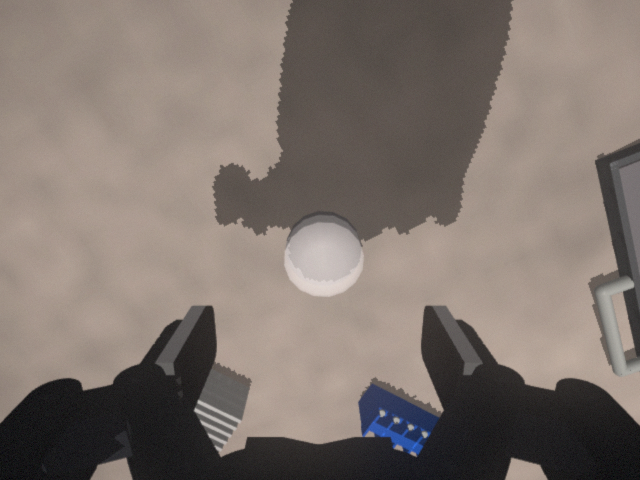

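```bash
python3 - <<'E'
from h import *
from station import env
d=dict(np.load("pics/w5.npz"));print(ray(d,[324,254],.013,d["T"])[0])
s=env.read_state();print(s["ee_pos"]);p=ray(d,[324,254],.013,d["T"])[0]*.5+np.array([.3925,-.2762,0])*.5
print(p,shift(s,[p[0],p[1],.0795]))
E
```

```text
[ 0.39286751 -0.27570544  0.013     ]
[ 0.39025942 -0.27651696  0.15731828]
[ 0.39268375 -0.27595272  0.0065    ] (array([-0.0017808 ,  0.00132797,  0.07782638]), None)
```

```bash
python3 -m jog '{"linear":[[-0.002,0.001,0.03],[-0.002,0.001,0.06],[-0.002,0.001,0.074],[-0.002,0.001,0.077],[-0.002,0.001,0.077]],"twist":[0,0,0,0,0]}' 90; python3 - <<'E'
from h import *
from station import env
s=env.read_state();print(s["ee_pos"],shift(s,[.3927,-.276,.0795]))
E
```

```text
time: 6.85
ee_pos: [0.3932, -0.2761, 0.0808]
orientation: [0.734, 3.052, 0.005]
wrist_force: [0.3, 0.6, 0.6]
opening: 0.903
[ 0.39317129 -0.27614304  0.08075862] (array([ 4.87270405e-04, -9.13829272e-05,  1.25734741e-03]), None)
```

```bash
python3 -m jog '{"linear":[[0,0,0.001],[0,0,0.001],[0,0,0.001],[0,0,0.001],[0,0,0.001]],"twist":[0,0,0,0,0]}' 0;python3 -m jog '{"linear":[[0,0,0],[0,0,0]],"twist":[0,0]}' 0
python3 - <<'E'
from h import *
from station import env
s=env.read_state();d=env.snapshot("wrist")
cv2.imwrite("pics/w6.png",d["color"][:,:,::-1])
print(shift(s,[.5772,-.074,.16]))
E
```

```text
time: 7.48
ee_pos: [0.3935, -0.2763, 0.0808]
orientation: [0.734, 3.05, 0.004]
wrist_force: [-1.2, 0.8, 9.6]
opening: 0.484
time: 7.72
ee_pos: [0.3936, -0.2765, 0.0811]
orientation: [0.734, 3.05, 0.004]
wrist_force: [0.3, 0.4, -0.2]
opening: 0.483
(array([-0.07170942,  0.26410789, -0.07770996]), None)
```

View pics/w6.png

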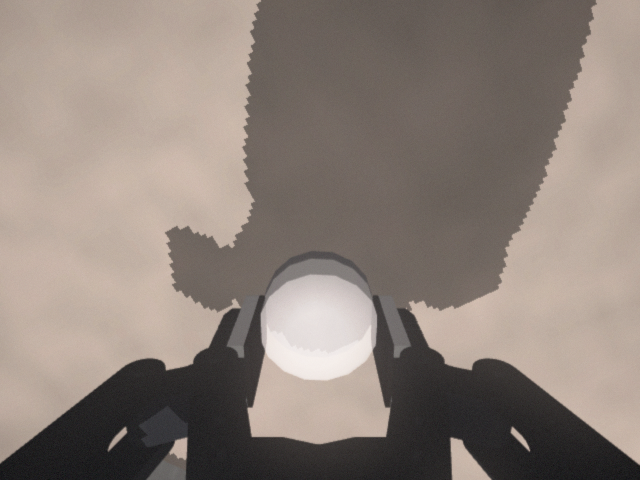

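The lens is held, at an opening of 41 mm. Moving to the round nest.

```bash
python3 -m jog '{"linear":[[0,0,-0.055],[-0.007,0.025,-0.078],[-0.022,0.08,-0.078],[-0.037,0.135,-0.078],[-0.052,0.19,-0.078]],"twist":[0,0,0,0,0]}' 0; python3 - <<'E'
from h import *
from station import env
s=env.read_state();print(s["opening"],shift(s,[.5772,-.074,.15]))
E
```

```text
time: 8.4
ee_pos: [0.5269, -0.1296, 0.1599]
orientation: [0.734, 3.05, 0.004]
wrist_force: [0.9, -1.6, -1.0]
opening: 0.485
0.48507291995360663 (array([-0.01940184,  0.07240652,  0.01026854]), None)
```

```bash
python3 -m jog '{"linear":[[-0.01,0.036,0.01],[-0.0195,0.072,0.02],[-0.0195,0.0725,0.04],[-0.0195,0.0725,0.05]],"twist":[0,0,0,0]}' 0; python3 - <<'E'
from h import *
from station import env
s=env.read_state();d=env.snapshot("wrist")
cv2.imwrite("pics/w7.png",d["color"][:,:,::-1])
s=env.read_state();print(s["ee_pos"],shift(s,[.5772,-.074,.089]))
E
```

```text
time: 8.9
ee_pos: [0.5771, -0.0734, 0.1089]
orientation: [0.734, 3.052, 0.003]
wrist_force: [-0.1, -0.5, 0.1]
opening: 0.481
[ 0.57651721 -0.07373655  0.10814865] (array([-7.02423987e-04,  2.84459086e-05,  1.91497311e-02]), None)
```

View pics/w7.png

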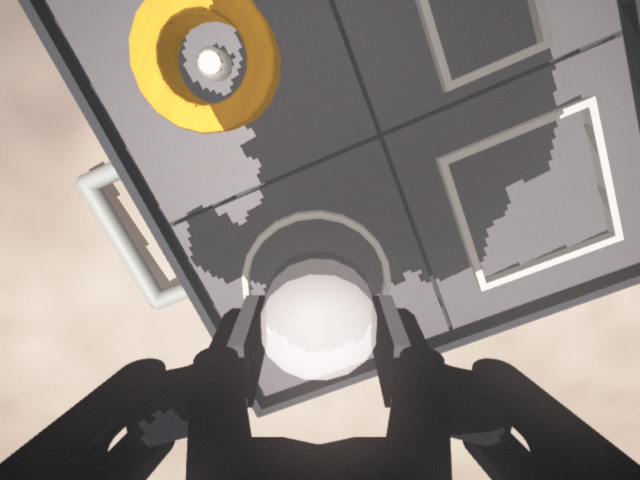

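```bash
python3 -m jog '{"linear":[[-0.0005,0,0.01],[-0.0005,0,0.019],[-0.0005,0,0.019]],"twist":[0,0,0]}' 0; python3 -m jog '{"linear":[[0,0,0.0005]],"twist":[0]}' 0
```

```text
time: 9.32
ee_pos: [0.5767, -0.0742, 0.0887]
orientation: [0.736, 3.053, 0.003]
wrist_force: [-0.5, 0.3, -0.3]
opening: 0.477
time: 9.45
ee_pos: [0.5768, -0.0744, 0.0885]
orientation: [0.736, 3.052, 0.003]
wrist_force: [0.5, -0.4, -0.5]
opening: 0.481
```

```bash
python3 -m jog '{"linear":[[0,0,0],[0,0,0],[0,0,-0.04],[0,0,-0.08],[0,0,-0.08]],"twist":[0,0,0,0,0]}' 90; python3 - <<'E'
from h import *
from station import env
s=env.read_state();d=env.snapshot("wrist")
cv2.imwrite("pics/w8.png",d["color"][:,:,::-1])
s=env.read_state();print(s["ee_pos"],np.degrees(s["joint_pos"]).round(0),[shift(s,[.524,-.28,.16],np.radians(a)) for a in (122,)])
E
```

```text
time: 10.07
ee_pos: [0.5783, -0.0747, 0.1718]
orientation: [0.735, 3.047, 0.004]
wrist_force: [0.7, -0.2, -0.6]
opening: 0.904
[ 0.57741902 -0.07463416  0.16999037] [-7. 23. -7. 59.  0. 20.] [(array([-0.04601702, -0.20717494,  0.00946062]), np.float64(-1.0317622823918438))]
```

View pics/w8.png

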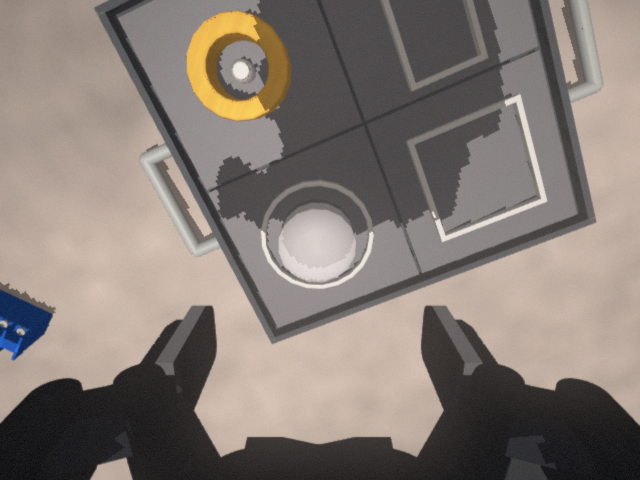

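The lens is in the round rim. On to the long strip, turning the jaws across it on the way.

```bash
python3 -m jog '{"linear":[[-0.009,-0.041,0.002],[-0.018,-0.082,0.004],[-0.027,-0.123,0.006],[-0.036,-0.164,0.008],[-0.046,-0.207,0.01]],"twist":[-0.18,-0.36,-0.54,-0.72,-0.9]}' 90; python3 -m jog '{"linear":[[0,0,0],[0,0,0]],"twist":[-0.13,-0.13]}' 90; python3 - <<'E'
from h import *
from station import env
s=env.read_state();d=env.snapshot("wrist");T=wristT(s,d)
cv2.imwrite("pics/w9.png",d["color"][:,:,::-1])
hsv=cv2.cvtColor(d["color"],cv2.COLOR_RGB2HSV);m=cv2.inRange(hsv,(105,110,40),(130,255,255))
m=cv2.morphologyEx(m,cv2.MORPH_CLOSE,np.ones((9,9)))
c=max(cv2.findContours(m,cv2.RETR_EXTERNAL,cv2.CHAIN_APPROX_NONE)[0],key=cv2.contourArea)
M=cv2.moments(c);uv=[M['m10']/M['m00'],M['m01']/M['m00']];p=ray(d,uv,.013,T)[0]
r=cv2.minAreaRect(c);b=ray(d,cv2.boxPoints(r),.015,T);e1=b[1]-b[0];e2=b[2]-b[1]
print(uv,p,[(np.linalg.norm(e).round(4),np.degrees(np.arctan2(e[1],e[0])).round(1)) for e in(e1,e2)])
s=env.read_state();print(s["ee_pos"],np.degrees(s["joint_pos"]).round(0),shift(s,[p[0],p[1],.081],np.radians(122)))
E
```

```text
time: 10.75
ee_pos: [0.5231, -0.2807, 0.1581]
orientation: [-0.674, 3.064, 0.002]
wrist_force: [0.6, -1.1, 0.1]
opening: 0.903
time: 11.0
ee_pos: [0.5223, -0.2809, 0.1568]
orientation: [-0.869, 3.016, 0.004]
wrist_force: [-0.1, 0.0, 0.2]
opening: 0.899
[315.78798141635184, 256.44800486301074] [ 0.52578076 -0.28091703  0.013     ] [(np.float64(0.0186), np.float64(122.2)), (np.float64(0.0741), np.float64(32.8))]
[ 0.52259569 -0.28046059  0.15706778] [-28.  25.  -6.  59.   0. -60.] (array([-0.00219517, -0.00218741,  0.0760727 ]), np.float64(0.001244125861291856))
```

View pics/w9.png

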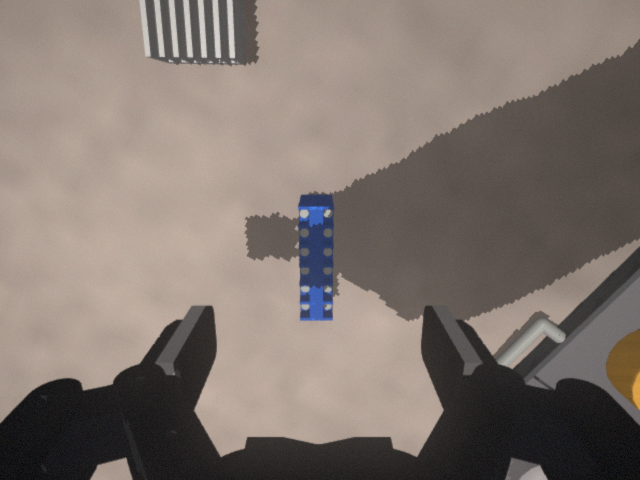

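```bash
python3 -m jog '{"linear":[[-0.001,-0.001,0.03],[-0.001,-0.001,0.06],[-0.001,-0.001,0.073],[-0.001,-0.001,0.076],[-0.001,-0.001,0.076]],"twist":[0,0,0,0,0]}' 90; python3 - <<'E'
from h import *
from station import env
s=env.read_state();print(s["ee_pos"],shift(s,[.525,-.2805,.0815],np.radians(122.2)))
E
```

```text
time: 11.68
ee_pos: [0.5246, -0.2805, 0.0817]
orientation: [-0.866, 3.016, 0.003]
wrist_force: [1.0, -0.6, 0.5]
opening: 0.901
[ 0.52457685 -0.28054989  0.08170368] (array([-0.00038435, -0.00018242,  0.00020502]), np.float64(-0.0025958011628306465))
```

```bash
python3 -m jog '{"linear":[[0,0,0],[0,0,0],[0,0,0],[0,0,0],[0,0,0]],"twist":[0,0,0,0,0]}' 0;python3 -m jog '{"linear":[[0,0,0],[0,0,0],[0,0,0]],"twist":[0,0,0]}' 0
python3 - <<'E'
from h import *
from station import env
s=env.read_state();d=env.snapshot("wrist")
cv2.imwrite("pics/w10.png",d["color"][:,:,::-1])
print(shift(s,[.4844,.0334,.16],np.radians(85.6)))
E
```

```text
time: 12.3
ee_pos: [0.5248, -0.2807, 0.0823]
orientation: [-0.866, 3.016, 0.002]
wrist_force: [-1.1, 1.0, 5.7]
opening: 0.187
time: 12.68
ee_pos: [0.5247, -0.2807, 0.0823]
orientation: [-0.866, 3.016, 0.002]
wrist_force: [-0.8, 0.9, 3.3]
opening: 0.189
(array([-0.13279129,  0.28766312, -0.07716638]), np.float64(0.6360799433511981))
```

View pics/w10.png

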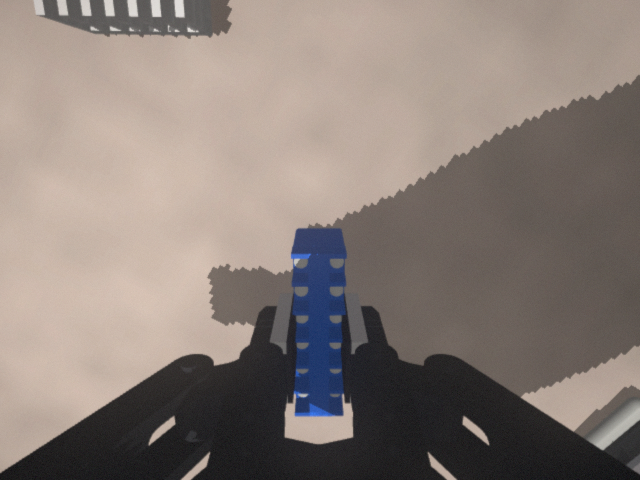

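The strip is gripped square, with the pads at mid-length. Carrying it to the slot.

```bash
python3 -m jog '{"linear":[[0,0,-0.055],[-0.01,0.022,-0.078],[-0.033,0.071,-0.078],[-0.056,0.12,-0.078],[-0.079,0.17,-0.078]],"twist":[0,0.12,0.28,0.44,0.58]}' 0; python3 - <<'E'
from h import *
from station import env
s=env.read_state();print(s["opening"],np.degrees(s["joint_pos"]).round(),shift(s,[.4844,.0334,.15],np.radians(85.6)))
E
```

```text
time: 13.35
ee_pos: [0.5008, -0.0935, 0.1605]
orientation: [0.041, 3.138, 0.004]
wrist_force: [0.2, 0.7, -0.5]
opening: 0.192
0.19163923820187526 [-11.  17. -18.  55.   0.  -9.] (array([0.01977119, 0.12635829, 0.01075249]), np.float64(0.05061281101463888))
```

```bash
python3 -m jog '{"linear":[[0.008,0.05,0],[0.016,0.1,0.005],[0.0195,0.126,0.015],[0.0195,0.1265,0.03],[0.0195,0.1265,0.03]],"twist":[0.03,0.05,0.05,0.05,0.05]}' 0; python3 - <<'E'
from h import *
from station import env
s=env.read_state();d=env.snapshot("wrist");T=wristT(s,d)
cv2.imwrite("pics/w11.png",d["color"][:,:,::-1])
s=env.read_state();print(s["ee_pos"],shift(s,[.4844,.0334,.0900],np.radians(85.6)))
E
```

```text
time: 13.98
ee_pos: [0.4839, 0.034, 0.1299]
orientation: [0.118, 3.138, 0.003]
wrist_force: [-0.3, 0.2, -0.1]
opening: 0.193
[0.48440265 0.03359204 0.13048249] (array([ 8.28198766e-05, -2.86365605e-04,  4.04818484e-02]), np.float64(0.000825137838111889))
```

View pics/w11.png

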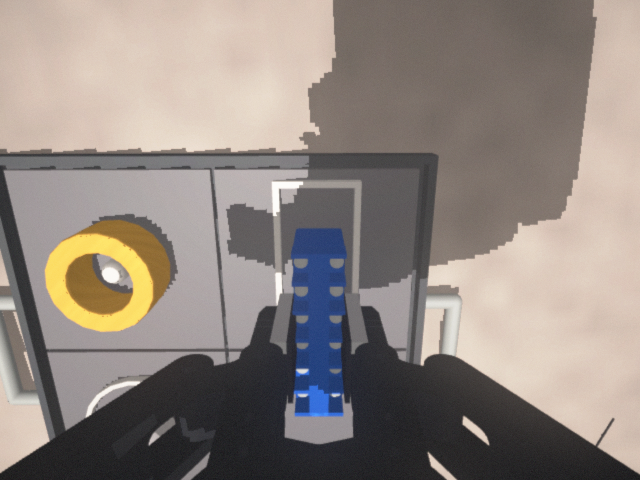

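```bash
python3 -m jog '{"linear":[[0,0,0.02],[0,0,0.036],[0,0,0.0405],[0,0,0.0405]],"twist":[0,0,0,0]}' 0; python3 -m jog '{"linear":[[0,0,0]],"twist":[0]}' 0
```

```text
time: 14.52
ee_pos: [0.4847, 0.0334, 0.0903]
orientation: [0.12, 3.137, 0.004]
wrist_force: [-0.3, -0.0, 0.1]
opening: 0.193
time: 14.65
ee_pos: [0.4852, 0.0333, 0.0911]
orientation: [0.121, 3.136, 0.004]
wrist_force: [0.4, 0.7, -0.4]
opening: 0.186
```

```bash
python3 -m jog '{"linear":[[0,0,0.002],[0,0,0.002]],"twist":[0,0]}' 0; python3 -m jog '{"linear":[[0,0,0],[0,0,0],[0,0,-0.04],[0,0,-0.08],[0,0,-0.08]],"twist":[0,0,0,0,0]}' 90; python3 - <<'E'
from h import *
from station import env
s=env.read_state();d=env.snapshot("wrist")
cv2.imwrite("pics/w12.png",d["color"][:,:,::-1])
s=env.read_state();print(s["ee_pos"],np.degrees(s["joint_pos"]).round(0),[shift(s,[.4532,-.3928,.16],np.radians(a)) for a in (31,121)])
E
```

```text
time: 14.9
ee_pos: [0.4854, 0.0332, 0.0893]
orientation: [0.121, 3.135, 0.004]
wrist_force: [0.2, -1.1, 0.2]
opening: 0.195
time: 15.52
ee_pos: [0.4866, 0.0332, 0.172]
orientation: [0.12, 3.13, 0.005]
wrist_force: [0.2, 0.3, 0.1]
opening: 0.898
[0.48575837 0.03315955 0.17039871] [  4.  15. -20.  55.   0.   8.] [(array([-1.46859972e-04, -4.27230891e-01,  9.13580616e-03]), np.float64(0.9529660558855578)), (array([-1.46859972e-04, -4.27230891e-01,  9.13580616e-03]), np.float64(-0.6178302709093391))]
```

View pics/w12.png

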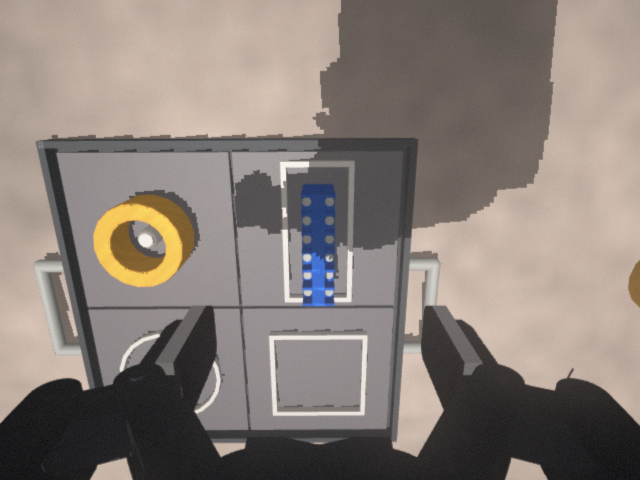

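The strip is standing in the slot. The heat sink is the last part.

```bash
python3 -m jog '{"linear":[[0,-0.058,0.002],[0,-0.116,0.004],[0,-0.174,0.006],[0,-0.232,0.008],[0,-0.29,0.009]],"twist":[-0.13,-0.26,-0.39,-0.52,-0.62]}' 90; python3 - <<'E'
from h import *
from station import env
s=env.read_state();print(s["ee_pos"],shift(s,[.4532,-.3928,.16],np.radians(121)))
E
```

```text
time: 16.2
ee_pos: [0.4626, -0.2575, 0.1592]
orientation: [-0.847, 3.019, 0.003]
wrist_force: [0.1, 1.1, 0.3]
opening: 0.897
[ 0.46260183 -0.2575473   0.15919757] (array([ 0.07835369, -0.11064044, -0.00131315]), np.float64(0.005785426395653381))
```

```bash
python3 -m jog '{"linear":[[0.031,-0.044,0],[0.062,-0.088,0],[0.078,-0.11,0],[0.078,-0.11,0]],"twist":[0,0,0,0]}' 90; python3 - <<'E'
from h import *
from station import env
s=env.read_state();d=env.snapshot("wrist");T=wristT(s,d);np.savez("pics/w13.npz",**d,T=T)
cv2.imwrite("pics/w13.png",d["color"][:,:,::-1])
s=env.read_state();print(s["ee_pos"],np.degrees(s["joint_pos"]).round(0),shift(s,[.4532,-.3928,.08],np.radians(121)))
E
```

```text
time: 16.7
ee_pos: [0.4523, -0.3935, 0.1569]
orientation: [-0.843, 3.021, 0.005]
wrist_force: [0.2, 0.5, -0.1]
opening: 0.901
[ 0.45237357 -0.39218596  0.15707854] [-41.  25.  -5.  59.   0. -72.] (array([ 7.38523220e-05, -1.14251601e-03,  7.70769164e-02]), np.float64(0.0042542501606090966))
```

View pics/w13.png

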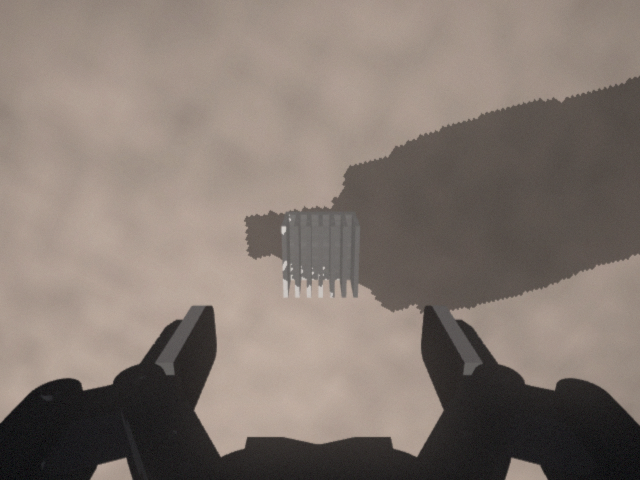

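```bash
python3 - <<'E'
from h import *
from station import env
d=dict(np.load("pics/w13.npz"));p=ray(d,[320.5,255],.015,d["T"])[0];s=env.read_state()
print(p,s["ee_pos"],shift(s,[p[0],p[1],.08],np.radians(121)))
E
python3 -m jog '{"linear":[[0,-0.001,0.03],[0,-0.001,0.06],[0,-0.001,0.074],[0,-0.001,0.077],[0,-0.001,0.077]],"twist":[0,0,0,0,0]}' 90; python3 - <<'E'
from h import *
from station import env
s=env.read_state();print(s["ee_pos"],shift(s,[.454,-.393,.080],np.radians(121)))
E
```

```text
[ 0.45342427 -0.39191677  0.015     ] [ 0.45237357 -0.39218596  0.15707854] (array([-0.00057598, -0.0005037 ,  0.07708238]), np.float64(0.0042542501606090966))
time: 17.38
ee_pos: [0.4536, -0.3925, 0.0807]
orientation: [-0.845, 3.02, 0.005]
wrist_force: [-0.2, -0.7, 0.0]
opening: 0.896
[ 0.45358686 -0.39252664  0.08069416] (array([-0.00010309, -0.00062028,  0.00069371]), np.float64(0.0047204005152683415))
```

```bash
python3 -m jog '{"linear":[[0,0,0.001],[0,0,0.001],[0,0,0.001],[0,0,0.001],[0,0,0.001]],"twist":[0,0,0,0,0]}' 0;python3 -m jog '{"linear":[[0,0,0],[0,0,0]],"twist":[0,0]}' 0
python3 - <<'E'
from h import *
from station import env
s=env.read_state();d=env.snapshot("wrist")
cv2.imwrite("pics/w14.png",d["color"][:,:,::-1])
print(shift(s,[.5843,.0259,.16],np.radians(85.6)))
E
```

```text
time: 18.0
ee_pos: [0.454, -0.3929, 0.0806]
orientation: [-0.845, 3.019, 0.003]
wrist_force: [-0.3, 1.1, 5.9]
opening: 0.455
time: 18.25
ee_pos: [0.454, -0.3929, 0.0807]
orientation: [-0.845, 3.019, 0.003]
wrist_force: [-0.1, -0.7, 1.8]
opening: 0.453
(array([-0.32927799,  0.29037756, -0.07701723]), np.float64(0.6224077303814366))
```

View pics/w14.png

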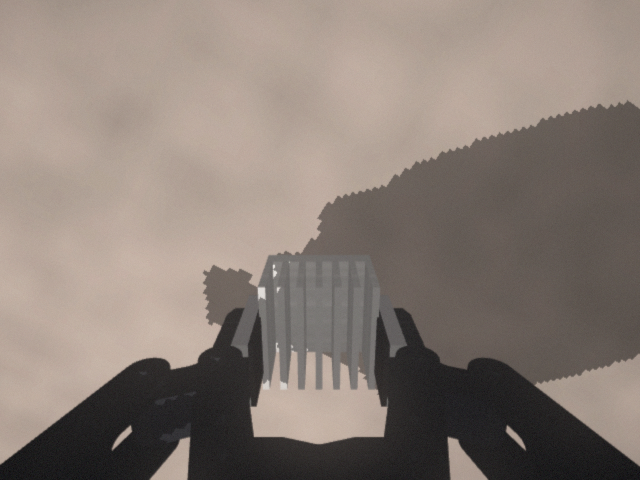

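The heat sink is held, at an opening of about 38.5 mm. Carrying it to the square nest.

```bash
python3 -m jog '{"linear":[[0,0,-0.055],[-0.02,0.018,-0.077],[-0.06,0.053,-0.077],[-0.1,0.088,-0.077],[-0.14,0.124,-0.077]],"twist":[0,0.12,0.28,0.44,0.58]}' 0; python3 - <<'E'
from h import *
from station import env
s=env.read_state();print(s["opening"],np.degrees(s["joint_pos"]).round(),shift(s,[.5843,.0259,.15],np.radians(85.6)))
E
```

```text
time: 18.92
ee_pos: [0.5091, -0.2131, 0.1586]
orientation: [0.062, 3.135, 0.006]
wrist_force: [1.2, -0.3, -1.5]
opening: 0.453
0.4530932494395911 [-23.  21. -12.  56.   0. -21.] (array([-0.06561032,  0.24179713,  0.00996646]), np.float64(0.0369633536633196))
```

```bash
python3 -m jog '{"linear":[[-0.015,0.055,0],[-0.03,0.11,0],[-0.045,0.165,0],[-0.06,0.22,0.005],[-0.0655,0.242,0.015]],"twist":[0.02,0.037,0.037,0.037,0.037]}' 0; python3 -m jog '{"linear":[[0,0,0.015],[0,0,0.015]],"twist":[0,0]}' 0;python3 - <<'E'
from h import *
from station import env
s=env.read_state();d=env.snapshot("wrist")
cv2.imwrite("pics/w15.png",d["color"][:,:,::-1])
s=env.read_state();print(s["ee_pos"],shift(s,[.5838,.0262,.0885],np.radians(85.6)))
E
```

```text
time: 19.55
ee_pos: [0.5851, 0.029, 0.1449]
orientation: [0.116, 3.133, 0.007]
wrist_force: [-0.1, -0.8, 0.3]
opening: 0.454
time: 19.8
ee_pos: [0.5838, 0.0282, 0.1281]
orientation: [0.117, 3.136, 0.006]
wrist_force: [-0.7, -0.4, -1.4]
opening: 0.451
[0.5842378  0.02781462 0.12898869] (array([ 0.00048792, -0.00180318,  0.04048016]), np.float64(0.0016310539627379939))
```

View pics/w15.png

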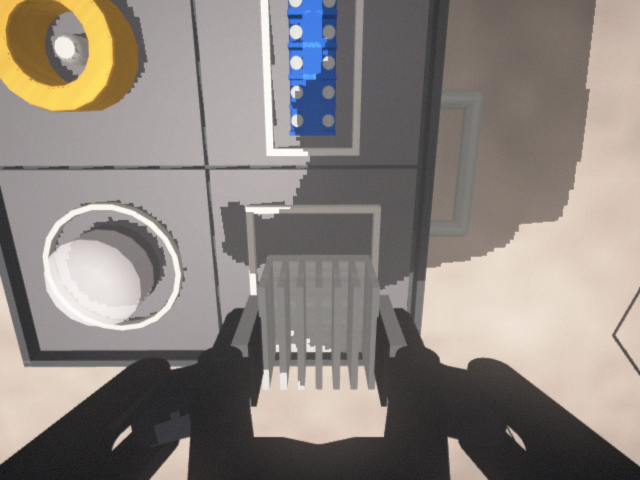

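```bash
python3 -m jog '{"linear":[[0.0005,-0.001,0.02],[0.0005,-0.001,0.036],[0.0005,-0.001,0.041],[0.0005,-0.001,0.041]],"twist":[0,0,0,0]}' 0; python3 -m jog '{"linear":[[0,0,0],[0,0,0]],"twist":[0,0]}' 0
```

```text
time: 20.35
ee_pos: [0.5838, 0.0265, 0.0883]
orientation: [0.119, 3.135, 0.006]
wrist_force: [0.5, 0.2, -1.0]
opening: 0.456
time: 20.6
ee_pos: [0.584, 0.0264, 0.0885]
orientation: [0.119, 3.134, 0.006]
wrist_force: [-0.1, 0.2, -0.7]
opening: 0.451
```

```bash
python3 -m jog '{"linear":[[0,0,0],[0,0,0],[0,0,-0.04],[0,0,-0.09],[0,0,-0.14]],"twist":[0,0,0,0,0]}' 85; python3 -m jog '{"linear":[[0.06,0,-0.01],[0.12,0,-0.02],[0.13,0,-0.02],[0.13,0,-0.02]],"twist":[0,0,0,0]}' 85; python3 - <<'E'
from h import *
from station import env
s=env.read_state();d=env.snapshot("wrist")
cv2.imwrite("pics/w16.png",d["color"][:,:,::-1]);d=env.snapshot("scene")
cv2.imwrite("pics/s16.png",cv2.resize(d["color"][170:380,200:480],None,fx=2.8,fy=2.8)[:,:,::-1])
E
```

```text
time: 21.22
ee_pos: [0.5831, 0.0259, 0.23]
orientation: [0.119, 3.135, 0.006]
wrist_force: [1.6, 0.2, 0.5]
opening: 0.848
time: 21.72
ee_pos: [0.4535, 0.0358, 0.2499]
orientation: [0.118, 3.133, 0.006]
wrist_force: [-0.1, -0.3, -1.3]
opening: 0.85
```

View pics/w16.png

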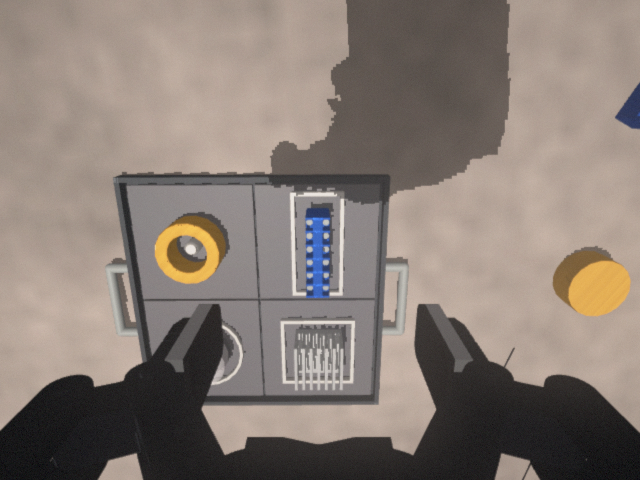

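View pics/s16.png

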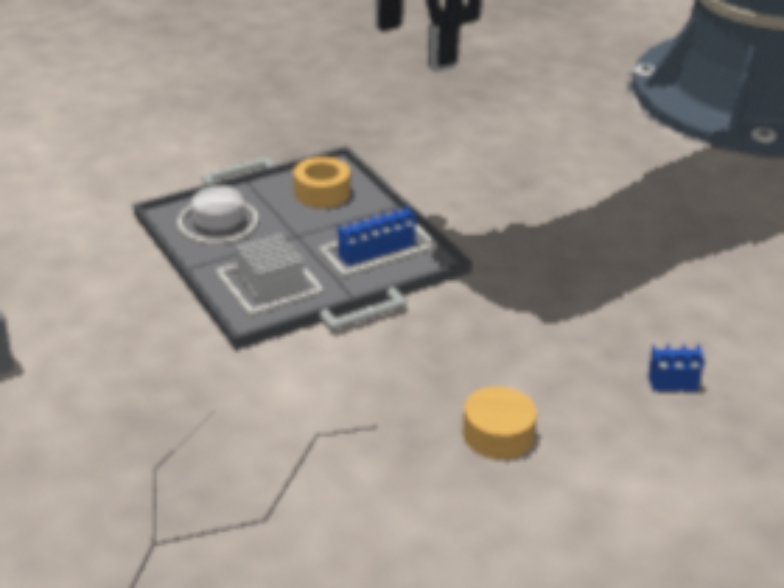

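All four look upright and seated. One numeric check of the centres, then I hand in.

```bash
python3 - <<'E'
from h import *
from station import env
s=env.read_state();d=env.snapshot("wrist");T=wristT(s,d);im=d["color"];hsv=cv2.cvtColor(im,cv2.COLOR_RGB2HSV)
def mid(m,box,z):
    x0,y0,x1,y1=box;mm=np.zeros_like(m);mm[y0:y1,x0:x1]=m[y0:y1,x0:x1]
    mm=cv2.morphologyEx(mm,cv2.MORPH_CLOSE,np.ones((7,7)))
    c=max(cv2.findContours(mm,cv2.RETR_EXTERNAL,cv2.CHAIN_APPROX_NONE)[0],key=cv2.contourArea);M=cv2.moments(c)
    return ray(d,[M['m10']/M['m00'],M['m01']/M['m00']],z,T)[0].round(4)
blue=cv2.inRange(hsv,(105,110,40),(130,255,255));org=cv2.inRange(hsv,(10,120,60),(30,255,255))
print("strip",mid(blue,(290,190,350,310),.022),"slot",ray(d,[[291,193],[342,193],[344,295],[294,296]],.0095,T).mean(0).round(4))
print("grommet",mid(org,(140,200,240,300),.019))
print("plug",mid(org,(540,230,640,330),.012))
print("sink",ray(d,[[295,389],[344,389],[344,328],[296,330]],.03,T).mean(0).round(4),"square",ray(d,[[281,321],[354,320],[354,384],[282,385]],.0095,T).mean(0).round(4))
t=env.snapshot("top");cv2.imwrite("pics/t17.png",t["color"][:,:,::-1])
E
```

```text
strip [0.4857 0.0331 0.022 ] slot [0.4861 0.0335 0.0095]
grommet [ 0.4767 -0.067   0.019 ]
plug [0.5339 0.2583 0.012 ]
sink [0.579 0.028 0.03 ] square [0.5865 0.0258 0.0095]
```

View pics/t17.png

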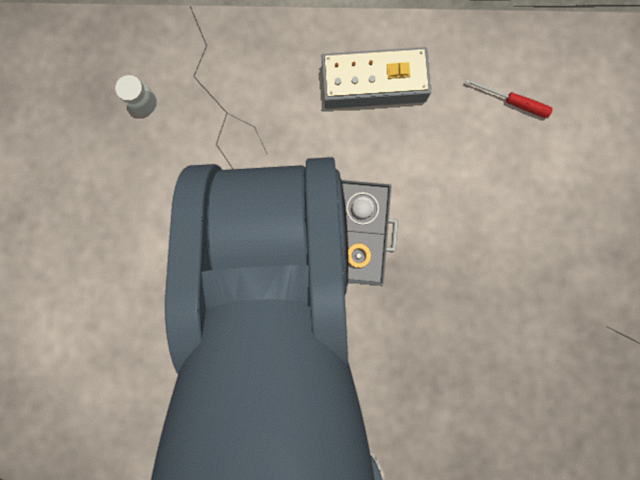

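The top view shows the lens and grommet concentric in their nests. The heat sink number is rough because I picked the corners by hand, so I'll move the arm aside and look at it from the top.

```bash
python3 -m jog '{"linear":[[0,-0.06,0],[0,-0.12,0],[0,-0.18,0],[0,-0.24,0],[0,-0.29,0]],"twist":[0,0,0,0,0]}' 85; python3 -m jog '{"linear":[[0,0,0],[0,0,0]],"twist":[0,0]}' 85;  python3 - <<'E'
from h import *
from station import env
d=env.snapshot("top");np.savez("pics/t18.npz",**d);cv2.imwrite("pics/t18.png",cv2.resize(d["color"][170:290,270:400],None,fx=6,fy=5.9,interpolation=cv2.INTER_CUBIC)[:,:,::-1][:600,:800])
im=d["color"];hsv=cv2.cvtColor(im,cv2.COLOR_RGB2HSV)
for n,m,b,z in(("short",cv2.inRange(hsv,(105,110,40),(130,255,255)),(165,275,215,315),.015),("plug",cv2.inRange(hsv,(10,120,90),(30,255,255)),(180,205,225,245),.012)):
    mm=np.zeros_like(m);mm[b[1]:b[3],b[0]:b[2]]=m[b[1]:b[3],b[0]:b[2]]
    M=cv2.moments(max(cv2.findContours(mm,0,1)[0],key=cv2.contourArea));print(n,ray(d,[M['m10']/M['m00'],M['m01']/M['m00']],z)[0].round(4))
E
```

```text
time: 22.55
ee_pos: [0.4327, -0.2563, 0.2473]
orientation: [0.121, 3.135, 0.006]
wrist_force: [0.9, 0.1, 0.6]
opening: 0.852
time: 22.8
ee_pos: [0.4328, -0.2565, 0.2465]
orientation: [0.123, 3.136, 0.008]
wrist_force: [0.6, 0.5, 0.7]
opening: 0.845
short [0.3917 0.282  0.015 ]
plug [0.5347 0.2589 0.012 ]
```

View pics/t18.png

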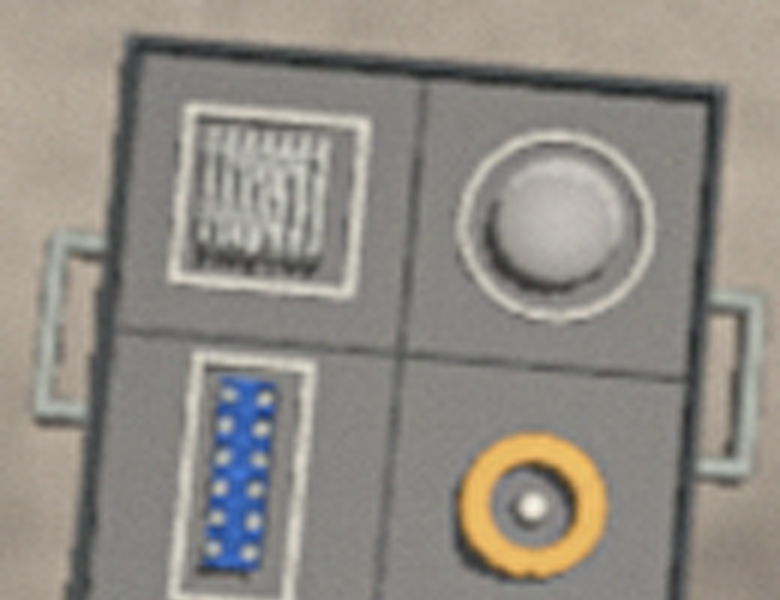

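The top crop shows all four parts inside their nests with clear margins: sink (266,190) in a rim centred at (272,200), lens (557,215), strip (240,473) and grommet (532,505) around the post. The plug and short strip haven't moved. Handing in.

```bash
python3 -c "
from station import env
print(env.job_done(), env.read_state()['time'])"
```

```text
the job is handed in; nothing more can be done
the job is handed in; nothing more can be done
```

The caddy is kitted and handed in after about 23 s of robot time. `job_done()` gives no verdict, so the result rests on my own checks below. The grommet is over the post, the lens in the round rim, the long strip in the oblong rim and the heat sink in the square rim.

- **Positions:** the last top view, with the arm clear, shows all four parts upright and inside their nests. The grommet and strip measured within about 1 mm of their nest centres.
- **Lens and heat sink:** the lens I judged only by eye, and it sits concentric in its rim. A rough hand-picked wrist estimate put the heat sink about 7 mm off-centre. The top view suggests only a few mm, and both are under the 14 mm limit.
- **Look-alikes:** the plug and short strip measured within 0.2 mm of where they started.
- **An early disagreement:** the wrist view first put the post about 7 mm from the top-view position, because I had taken its visible base edge for its top. By estimate, correcting for that brought the two views into agreement.
- **Not measured:** I did not measure tilt or seating height as numbers. I judged them from the pictures and from the gripper height at release.

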